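Transfer lens barrels to the finished tray in reverse order

TASK

Move the four lens barrels from the black tray to the grey tray in reverse order, counted from the trays' violet ends: the barrel that starts next to the black tray's violet end goes into the grey tray's pocket farthest from its violet end, and so on, so that the one that starts farthest from the violet end finishes next to it. Stand each barrel upright on the floor of its own pocket; set it down gently, do not drop it from any height or knock it over.

Things in the scene. Friction and masses are not known exactly. Their poses are not given: they have to be found in the camera images.
- source_tray: Black tray, holds the barrels at the start; tags on its +y side. Fixed, 246x66 mm, 18 mm high; floor 4 mm. Four 54 mm square pockets in one row, pitch 60, walls 6 mm. Violet tab (26x50, 10 high) out of its end nearest the robot. Origin: underside centre, on the bench; x along the row, away from the tab, z up. Pocket centres x = -90 (by the tab), -30, 30, 90, y = 0.
- target_tray: Grey tray, empty at the start. Fixed, 246x66 mm, 18 mm high; floor 4 mm. Four 54 mm square pockets in one row, pitch 60, walls 6 mm. Violet tab (26x50, 10 high) out of its end nearest the robot. Origin: underside centre, on the bench; x along the row, away from the tab, z up. Pocket centres x = -90 (by the tab), -30, 30, 90, y = 0.
- barrel_red: Lens barrel with a red band: upright aluminium cylinder, 32 mm diameter, 62 mm tall, about 0.14 kg; top 18 mm red, dark lens in its top face. Origin: centre of the underside, 4 mm above the bench when on a tray's floor; z along its axis, towards the red end. Grip its upper half from above, one finger each side of the row.
- tag_red: Small red tag, 32x14 mm, 12 mm high, fixed against the black tray's long +y wall beside the pocket where the red barrel starts (tray x = that pocket's centre, y = 40 mm). It never moves, so it still shows the original order later. Origin: centre of the underside.
- barrel_yellow: Lens barrel with a yellow band: upright aluminium cylinder, 32 mm diameter, 62 mm tall, about 0.14 kg; top 18 mm yellow, dark lens in its top face. Origin: centre of the underside, 4 mm above the bench when on a tray's floor; z along its axis, towards the yellow end. Grip its upper half from above, one finger each side of the row.
- tag_yellow: Small yellow tag, 32x14 mm, 12 mm high, fixed against the black tray's long +y wall beside the pocket where the yellow barrel starts (tray x = that pocket's centre, y = 40 mm). It never moves, so it still shows the original order later. Origin: centre of the underside.
- barrel_green: Lens barrel with a green band: upright aluminium cylinder, 32 mm diameter, 62 mm tall, about 0.14 kg; top 18 mm green, dark lens in its top face. Origin: centre of the underside, 4 mm above the bench when on a tray's floor; z along its axis, towards the green end. Grip its upper half from above, one finger each side of the row.
- tag_green: Small green tag, 32x14 mm, 12 mm high, fixed against the black tray's long +y wall beside the pocket where the green barrel starts (tray x = that pocket's centre, y = 40 mm). It never moves, so it still shows the original order later. Origin: centre of the underside.
- barrel_blue: Lens barrel with a blue band: upright aluminium cylinder, 32 mm diameter, 62 mm tall, about 0.14 kg; top 18 mm blue, dark lens in its top face. Origin: centre of the underside, 4 mm above the bench when on a tray's floor; z along its axis, towards the blue end. Grip its upper half from above, one finger each side of the row.
- tag_blue: Small blue tag, 32x14 mm, 12 mm high, fixed against the black tray's long +y wall beside the pocket where the blue barrel starts (tray x = that pocket's centre, y = 40 mm). It never moves, so it still shows the original order later. Origin: centre of the underside.

How it is judged:
At the end, for the whole second after the job is handed in: Each barrel stands at rest, upright within 7 degrees, on the grey tray's floor (underside under 9 mm), within 15 mm along and across the row of its pocket's centre: the pocket at tray x = minus the black-tray x of the pocket it started in (its tag's) (((x of tag_red in the frame of source_tray between -0.105 and -0.075 m and x of barrel_red in the frame of target_tray between 0.075 and 0.105 m) or (x of tag_red in the frame of source_tray between -0.045 and -0.015 m and x of barrel_red in the frame of target_tray between 0.015 and 0.045 m) or (x of tag_red in the frame of source_tray between 0.015 and 0.045 m and x of barrel_red in the frame of target_tray between -0.045 and -0.015 m) or (x of tag_red in the frame of source_tray between 0.075 and 0.105 m and x of barrel_red in the frame of target_tray between -0.105 and -0.075 m)) and y of barrel_red in the frame of target_tray between -0.015 and 0.015 m and z of each of barrel_red, barrel_yellow, barrel_green, barrel_blue in the frame of target_tray below 0.009 m and angle between each of barrel_red, barrel_yellow, barrel_green, barrel_blue's own z axis and vertical below 0.12 rad and linear speed of each of barrel_red, barrel_yellow, barrel_green, barrel_blue below 0.02 m/s and angular speed of each of barrel_red, barrel_yellow, barrel_green, barrel_blue below 0.2 rad/s and ((x of tag_yellow in the frame of source_tray between -0.105 and -0.075 m and x of barrel_yellow in the frame of target_tray between 0.075 and 0.105 m) or (x of tag_yellow in the frame of source_tray between -0.045 and -0.015 m and x of barrel_yellow in the frame of target_tray between 0.015 and 0.045 m) or (x of tag_yellow in the frame of source_tray between 0.015 and 0.045 m and x of barrel_yellow in the frame of target_tray between -0.045 and -0.015 m) or (x of tag_yellow in the frame of source_tray between 0.075 and 0.105 m and x of barrel_yellow in the frame of target_tray between -0.105 and -0.075 m)) and y of barrel_yellow in the frame of target_tray between -0.015 and 0.015 m and ((x of tag_green in the frame of source_tray between -0.105 and -0.075 m and x of barrel_green in the frame of target_tray between 0.075 and 0.105 m) or (x of tag_green in the frame of source_tray between -0.045 and -0.015 m and x of barrel_green in the frame of target_tray between 0.015 and 0.045 m) or (x of tag_green in the frame of source_tray between 0.015 and 0.045 m and x of barrel_green in the frame of target_tray between -0.045 and -0.015 m) or (x of tag_green in the frame of source_tray between 0.075 and 0.105 m and x of barrel_green in the frame of target_tray between -0.105 and -0.075 m)) and y of barrel_green in the frame of target_tray between -0.015 and 0.015 m and ((x of tag_blue in the frame of source_tray between -0.105 and -0.075 m and x of barrel_blue in the frame of target_tray between 0.075 and 0.105 m) or (x of tag_blue in the frame of source_tray between -0.045 and -0.015 m and x of barrel_blue in the frame of target_tray between 0.015 and 0.045 m) or (x of tag_blue in the frame of source_tray between 0.015 and 0.045 m and x of barrel_blue in the frame of target_tray between -0.045 and -0.015 m) or (x of tag_blue in the frame of source_tray between 0.075 and 0.105 m and x of barrel_blue in the frame of target_tray between -0.105 and -0.075 m)) and y of barrel_blue in the frame of target_tray between -0.015 and 0.015 m); the robot touches nothing.
It fails at once if a barrel is let go with its underside more than 35 mm above the bench ((contact force between the fingers and barrel_red below 0.01 N and height (world z) of barrel_red above 0.035 m) or (contact force between the fingers and barrel_yellow below 0.01 N and height (world z) of barrel_yellow above 0.035 m) or (contact force between the fingers and barrel_green below 0.01 N and height (world z) of barrel_green above 0.035 m) or (contact force between the fingers and barrel_blue below 0.01 N and height (world z) of barrel_blue above 0.035 m)).
It fails at once if a barrel is tipped over (more than 45 degrees) (angle between any of barrel_red, barrel_yellow, barrel_green, barrel_blue's own z axis and vertical above 0.785 rad).
It also fails if it takes over 106 s, if anything falls off the work surface, if the arm or the gripper's body presses on something with over 40 N, if the wrist force passes 120 N, or if a joint passes its speed limit or range.

ROBOT

A 6-joint arm with a two-finger parallel gripper is mounted at the origin on the work surface. World frame = base frame: x ahead of the robot, y to its left, z up, the work surface at z = 0. Lengths are in m, angles in rad, forces in N, time in s.
With the tool pointing down it reaches from about 0.15 to 0.775 m from the base axis. Payload 6.1 kg.
Tool frame: the origin (TCP) lies where the fingers leave the gripper's body, on its centre line; the fingertips stand 73 mm ahead of it and the grasp point (between the pads) lies 54 mm ahead of it (r.tip_extent is the distance from the TCP to the fingertips, in m); z points along the fingers, y is the line along which they close (so a half turn about z gives the same grasp; the last joint's range is limited). The gripper opens to 85 mm and grips with 20 to 120 N. Pads are 22 mm wide; open, the fingers measure 114 mm over their backs; the gripper's body (76 mm by 85 mm) begins 54 mm behind the grasp point. The pads swing forward as they close: fully open they stand 13 mm farther back than shut.
Start: joints at [0, 0.126, -0.04, 1.405, 0, 1.571], TCP at [0.525, -0, 0.304] pointing down, gripper open.
Joint ranges: [-2.72, 2.72], [-0.95, 1.95], [-1.27, 1.35], [-1.78, 2.02], [-1.46, 1.47], [-3.14, 3.14]. Speed limits (rad/s): [2.39, 2.39, 3.01, 3.14, 3.14, 3.14].

INTERFACE

Orientations are given as a unit quaternion [w, x, y, z].
In Python, from station import r, grab_frame, camera_params gives the robot as it stands.
- The arm moves only by the tool send_rows, never from a script. Its argument "targets" is a list of rows, each an object with "dp": the shift along the tool's x, y, z in mm, a list of three; "spin": the turn about the tool's z in degrees. In form: [{"dp": [tx, ty, tz], "spin": spin}, ...]. A call has 1 to 10 rows; each row shifts and turns the commanded pose from where the row before left it, along the tool's axes as they then stand; what a row does not reach is not made up. A row lasts 1/10 s, in which the tool goes at most 50 mm and 8.59 degrees, less where a joint would pass 70% of its speed; a pose out of reach is approached as far as the arm can. A call with a gripper value outside its range is refused whole. "gripper" is the finger opening in mm, from 0 to 85.4, set as the call begins (left out, the last holds). The fingers move at their own pace and stop on an object; "newtons" is the grip in N (left out, the last holds). Time passes only in rows, so rows that do not move let the fingers close. It gives the time, the measured TCP pose, the force, the opening and the grip force at its end, in the units of the state.
- r.read_state(): the state, without advancing time (a new reading comes with each control period).
- grab_frame(name): name is "scene" or "side" or "wrist"; returns (picture, depth): 400x640x3 uint8, red, green, blue; 400x640 float32, m along the optical axis (not along the pixel's ray), 0 where there is no reading.
- camera_params(name): a dict with "fx", "fy", "cx", "cy" (pixels), "rvec" (rotation vector, rad) and "tvec" (3), from world to camera coordinates, as OpenCV has them. Camera axes: x right, y down, z forward; pixel columns grow to the right and rows downward; lengths in m; the calibration is good to about 2 mm. A picture is of the moment at which its call begins: read the wrist's pose just before it. camera_params takes no time and is no camera call; for the wrist camera it gives the pose at the moment of the call.
- r.job_done(): hands the job in; it is judged then, once.
The state is a dict: "t": time; "qpos": joint angles; "qvel": joint speeds; "effort": joint torques, N m; "tool_pos": TCP position; "eef_rot": TCP orientation; "contact_force": force on the tool from outside, world axes, zero at the start; "ft_torque": the same for the moment, N m; "opening": opening from 0.0 (shut) to 1.0 (fully open); "grip_force": force on a finger pad.
Only numpy, scipy, OpenCV 4.12 (cv2) and the standard library are available. Lean on these libraries where they do the work, as an engineer would, in place of code of your own. Each camera call takes 0.05 s, during which the arm holds its last target. There are 200 camera calls.

## Working session

There is one attempt and no reset: what is moved stays moved. The work goes in short steps, Python scripts to look and compute and a tool call to move; the robot and the scene stay as the last step left them, time stands still between calls to the robot, and variables do not carry over. Pictures are saved under pics/ and viewed, at most 14 in all, crops included, and the job is handed in when it is done.

Besides the shell and the picture viewer there is one more tool, called after "Emit:" by a JSON object that holds its "op" and its "data", one argument or row to a line. send_rows: Moves the arm, as the interface text tells. Its arguments: {"type":"object","properties":{"targets":{"type":"array","items":{"type":"object","properties":{"dp":{"type":"array","items":{"type":"number"}},"spin":{"type":"number"}}}},"gripper":{"type":"number"},"newtons":{"type":"number"}},"required":["targets"]}

```bash
ls; mkdir -p pics; python3 - <<'E'
from station import r, grab_frame, camera_params
import cv2
s=r.read_state(); print(s['t'],s['tool_pos'],s['eef_rot'],s['contact_force'],r.tip_extent)
for n in ['scene','side']:
    p,d=grab_frame(n); cv2.imwrite(f'pics/{n}0.png',p[:,:,::-1]); print(n,camera_params(n))
E
```

```text
pics
0.0 [ 5.24702807e-01 -1.60419986e-05  3.03122456e-01] [-5.59217149e-04  7.07108745e-01  7.07104355e-01 -5.84265464e-04] [-0.19090381  0.2266877  -0.46642086] 0.0726
scene {'fx': 501.92627097338715, 'fy': 501.92627097338715, 'cx': 315.45844491681567, 'cy': 195.41610822529972, 'rvec': array([ 1.8022813 ,  1.86311571, -0.66358325]), 'tvec': array([ 0.02936839, -0.38483576,  1.29275698])}
side {'fx': 451.2587700549613, 'fy': 451.2587700549613, 'cx': 329.52156854310624, 'cy': 203.09077088374312, 'rvec': array([ 2.12520814, -0.08664552,  0.07333653]), 'tvec': array([-0.5222201 ,  0.04745354,  0.80348475])}
```

View pics/scene0.png

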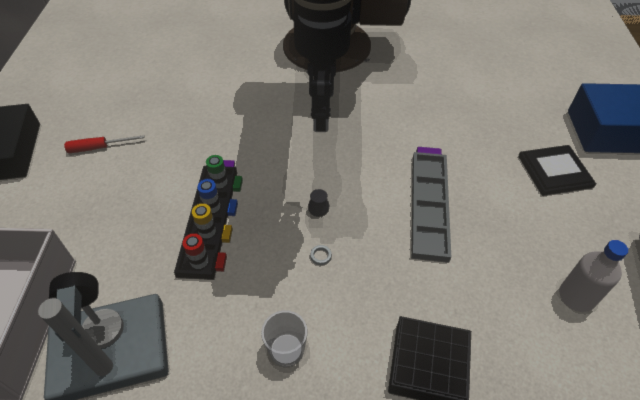

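View pics/side0.png

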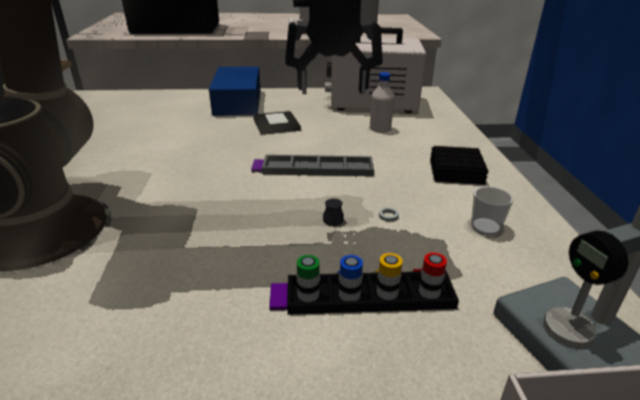

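The scene shows the black tray at about (210,220), with green (215,165), blue (207,190), yellow (202,215) and red (193,245) counting from its violet tab. The grey tray is at about (430,205) with its tab at (428,150). The side view gives the same order.

```bash
cat > h.py <<'E'
from station import r, grab_frame, camera_params
import cv2, numpy as np
def cloud(n):
    c=camera_params(n); p,d=grab_frame(n)
    R=cv2.Rodrigues(c['rvec'])[0]; v,u=np.mgrid[:400,:640]
    X=np.stack([(u-c['cx'])/c['fx']*d,(v-c['cy'])/c['fy']*d,d],-1)
    W=(X-c['tvec'])@R; W[d==0]=np.nan
    return p,W
def masks(p):
    h=cv2.cvtColor(p,cv2.COLOR_RGB2HSV); H,S,V=[h[...,i].astype(int) for i in range(3)]
    s=(S>140)&(V>50)
    return dict(green=s&(H>45)&(H<85),blue=s&(H>100)&(H<125),yellow=s&(H>18)&(H<35),red=s&((H<8)|(H>172)),violet=s&(H>130)&(H<160))
E
python3 - <<'E'
from h import *
for n in ['scene','side']:
    p,W=cloud(n); m=masks(p); x,y,z=[W[...,i] for i in range(3)]
    box=(x>.2)&(x<.75)&(abs(y)<.4)
    print(n,'bench z',np.nanmedian(z[box]))
    for k in m:
        for nm,zr in [('top',(.058,.075)),('low',(.005,.016))]:
            q=m[k]&box&(z>zr[0])&(z<zr[1])
            for sgn in (-1,1):
                w=W[q&(y*sgn>0)]
                if len(w)>8:
                    w=w*1000; c,rad=cv2.minEnclosingCircle(w[:,:2].astype(np.float32))
                    print(k,nm,len(w),'mean',w.mean(0).round(),'circ',np.round(c),round(rad))
    for nm,q in [('grey',box&(y>.1)&(y<.3)&(z>.012)&(z<.026)),('black',box&(y<-.1)&(z>.012)&(z<.026)&(p.max(2)<60))]:
        q=cv2.morphologyEx(q.astype(np.uint8),cv2.MORPH_OPEN,np.ones((2,2)))
        nl,lab,st,_=cv2.connectedComponentsWithStats(q); i=1+st[1:,4].argmax()
        w=W[lab==i]*1000
        print(nm,len(w),cv2.minAreaRect(w[:,:2].astype(np.float32)),np.median(w[:,2]))
E
```

```text
scene bench z 0.0017167133939270955
green top 61 mean [ 476. -203.   68.] circ [ 475. -203.] 15
blue top 127 mean [ 535. -208.   68.] circ [ 534. -209.] 18
blue low 107 mean [ 538. -170.   13.] circ [ 510. -200.] 55
yellow top 202 mean [ 595. -207.   66.] circ [ 592. -208.] 17
yellow low 147 mean [ 596. -173.   12.] circ [ 569. -199.] 55
red top 225 mean [ 659. -210.   66.] circ [ 656. -212.] 17
red low 147 mean [ 656. -175.   13.] circ [ 634. -203.] 52
violet low 56 mean [ 427. -191.   11.] circ [ 427. -192.] 12
violet low 97 mean [377. 219.  12.] circ [378. 219.] 23
grey 1524 ((520.1873168945312, 240.56813049316406), (63.90585708618164, 271.0912780761719), 69.53900146484375) nan
black 894 ((566.3590087890625, -180.53140258789062), (61.850276947021484, 265.5043029785156), 75.40135192871094) nan
side bench z -0.0005309688201381248
green top 161 mean [ 473. -206.   66.] circ [ 473. -203.] 17
blue top 258 mean [ 534. -213.   65.] circ [ 535. -209.] 17
yellow top 275 mean [ 591. -213.   64.] circ [ 591. -208.] 18
red top 264 mean [ 654. -216.   64.] circ [ 656. -211.] 17
red low 18 mean [ 647. -168.   12.] circ [ 648. -170.] 6
violet low 399 mean [ 430. -208.    9.] circ [ 431. -206.] 27
violet low 78 mean [382. 213.   9.] circ [384. 216.] 24
grey 829 ((533.8965454101562, 179.05857849121094), (264.4436950683594, 86.86921691894531), 15.376605033874512) nan
black 1813 ((nan, nan), (0.0, 0.0), 0.0) nan
```

Emit:
{"op": "send_rows", "data": {
  "targets": [
    {"dp": [43, 0, 0], "spin": -8},
    {"dp": [0, 0, 0], "spin": -8.2},
    {"dp": [0, 0, 0], "spin": -8.2},
    {"dp": [0, 0, 0], "spin": -8.2},
    {"dp": [0, 0, 0], "spin": -8.2},
    {"dp": [0, 0, 0], "spin": -8.2},
    {"dp": [0, 0, 0], "spin": -8.2},
    {"dp": [0, 0, 0], "spin": -8.2},
    {"dp": [0, 0, 0], "spin": -8.2},
    {"dp": [0, 0, 0], "spin": -8.2}
  ],
  "gripper": 85
}}

```text
t: 1.2
tool_pos: [0.5249, 0.043, 0.3037]
eef_rot: [-0.0, 0.069, 0.998, -0.0]
contact_force: [0.4, 0.2, -0.3]
opening: 0.996
grip_force: 0.0
```

Emit:
{"op": "send_rows", "data": {
  "targets": [
    {"dp": [0, 0, 0], "spin": -8.2},
    {"dp": [0, 45, 0], "spin": 0},
    {"dp": [0, 45, 0], "spin": 0},
    {"dp": [0, 40, 0], "spin": 0},
    {"dp": [0, 40, 0], "spin": 0},
    {"dp": [0, 0, 0], "spin": 0},
    {"dp": [0, 0, 0], "spin": 0},
    {"dp": [0, 0, 0], "spin": 0}
  ]
}}

```text
t: 2.0
tool_pos: [0.5249, 0.2125, 0.3037]
eef_rot: [-0.0, 0.0, 1.0, -0.0]
contact_force: [-0.8, -0.3, -0.1]
opening: 0.994
grip_force: 0.0
```

```bash
python3 - <<'E'
from h import *
from scipy.spatial.transform import Rotation as Ro
s=r.read_state(); q=s['eef_rot']; print(s['tool_pos'],Ro.from_quat([*q[1:],q[0]]).as_matrix().round(3),s['qpos'])
p,W=cloud('wrist'); cv2.imwrite('pics/w1.png',p[:,:,::-1]); np.savez('w1.npz',p=p,W=W)
E
```

```text
[0.52488382 0.21248169 0.3037339 ] [[-1.  0. -0.]
 [ 0.  1. -0.]
 [ 0. -0. -1.]] [ 3.84749737e-01  2.05261060e-01  5.46762253e-02  1.42079672e+00
 -2.48991349e-04  3.85139692e-01]
```

View pics/w1.png

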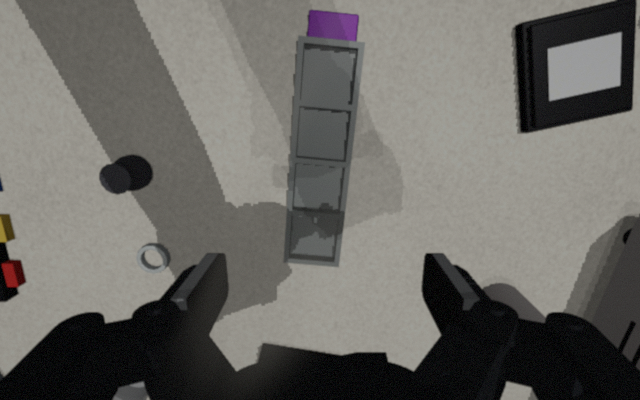

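The wrist view shows the whole grey tray. Its rim corners are at about (300,37), (364,41), (339,266) and (285,263), and the tab is at (333,25).

```bash
python3 - <<'E'
from h import *
c=camera_params('wrist'); R=cv2.Rodrigues(c['rvec'])[0]; C=-R.T@c['tvec']
def ray(u,v,z):
    d=R.T@np.array([(u-c['cx'])/c['fx'],(v-c['cy'])/c['fy'],1]); return C+d*(z-C[2])/d[2]
P=[ray(u,v,.018)[:2]*1000 for u,v in [(300,37),(364,41),(339,266),(285,263)]]
print(np.round(P),cv2.minAreaRect(np.float32(P)),np.mean(P,0))
f=np.load('w1.npz'); p,W=f['p'],f['W']; z=W[...,2]
x,y=W[...,0],W[...,1]
q=(z>.011)&(z<.026)&(y>.15)&(y<.29)&(x>.3)&(x<.68)&(p.max(2)<150)&~masks(p)['violet']
q=cv2.morphologyEx(q.astype(np.uint8),cv2.MORPH_CLOSE,np.ones((3,3)))
nl,lab,st,_=cv2.connectedComponentsWithStats(q); i=1+st[1:,4].argmax(); print(st[i])
w=W[lab==i]; w=w[~np.isnan(w[:,0])]*1000; print(cv2.minAreaRect(w[:,:2].astype(np.float32)),np.median(w[:,2]))
v=W[masks(p)['violet']&(y>.1)]*1000;print(np.nanmedian(v,0)); print('bench',np.nanmedian(z))
E
```

```text
[[393. 187.]
 [396. 250.]
 [641. 228.]
 [637. 164.]] ((516.884033203125, 207.1948699951172), (64.19586181640625, 247.6164093017578), 84.87034606933594) [516.96109694 207.50074312]
[ 283   12   82  255 5124]
((504.58258056640625, 207.79342651367188), (66.26422882080078, 271.6643981933594), 84.58447265625) 18.248594969375585
[378.61637787 204.66431195  10.57856574]
bench 0.0010294609033380184
```

Emit:
{"op": "send_rows", "data": {
  "targets": [
    {"dp": [-7, -42, 0], "spin": 0},
    {"dp": [-7, -42, 0], "spin": 0},
    {"dp": [-7, -42, 0], "spin": 0},
    {"dp": [-7, -42, 0], "spin": 0},
    {"dp": [-7, -42, 0], "spin": 0},
    {"dp": [-7, -42, 0], "spin": 0},
    {"dp": [-7, -42, 0], "spin": 0},
    {"dp": [-6, -42, 0], "spin": 0},
    {"dp": [0, -42, 0], "spin": 0},
    {"dp": [0, -42, 0], "spin": 0}
  ]
}}

```text
t: 3.05
tool_pos: [0.5791, -0.21, 0.3041]
eef_rot: [0.0, 0.001, 1.0, -0.0]
contact_force: [0.1, 0.5, 0.5]
opening: 0.995
grip_force: 0.0
```

Emit:
{"op": "send_rows", "data": {
  "targets": [
    {"dp": [0, 0, 0], "spin": 0},
    {"dp": [0, 0, 0], "spin": 0},
    {"dp": [0, 0, 0], "spin": 0}
  ]
}}

```text
t: 3.35
tool_pos: [0.5796, -0.207, 0.3041]
eef_rot: [0.0, 0.0, 1.0, 0.0]
contact_force: [0.1, 0.4, 0.0]
opening: 0.992
grip_force: 0.0
```

```bash
python3 - <<'E'
from h import *
p,W=cloud('wrist'); cv2.imwrite('pics/w2.png',p[:,:,::-1]); m=masks(p)
c=camera_params('wrist'); R=cv2.Rodrigues(c['rvec'])[0]; C=-R.T@c['tvec']; y=W[...,1]; z=W[...,2]
for k in m:
    q=m[k]&(y<-.1)&(z>.055)&(z<.08)
    w=W[q]*1000
    if len(w)>20: print(k,'barrel',len(w),np.round(cv2.minEnclosingCircle(w[:,:2].astype(np.float32))[0]),round(cv2.minEnclosingCircle(w[:,:2].astype(np.float32))[1]),np.median(w[:,2]))
    w=W[m[k]&(y<-.1)&(z>.008)&(z<.017)]*1000
    if len(w)>20: print(k,'low',len(w),np.median(w,0).round())
E
```

```text
blue barrel 630 [ 535. -209.] 16 67.01269362266444
blue low 331 [ 536. -169.   12.]
yellow barrel 627 [ 592. -208.] 17 66.90377914835268
yellow low 292 [ 596. -171.   12.]
red barrel 327 [ 655. -211.] 16 66.96981711725995
red low 263 [ 655. -173.   12.]
violet low 889 [ 428. -212.   11.]
```

View pics/w2.png

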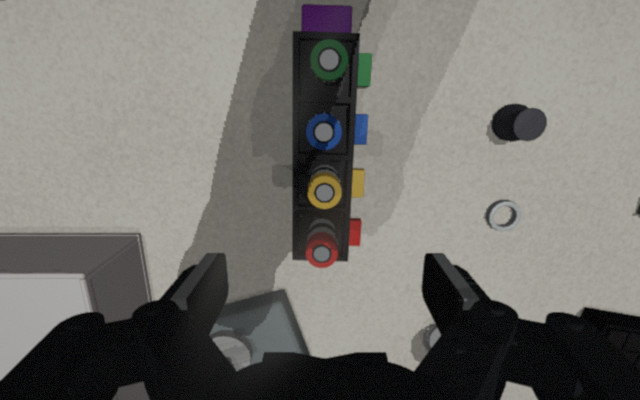

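The wrist view confirms the order, with green (329,60), blue (324,131), yellow (324,192) and red (322,252). A gauge stand sits near the red barrel at (255,320), so I'll check clearance to it.

```bash
python3 - <<'E'
from h import *
for n in ['scene','side']:
    p,W=cloud(n); W=W*1000; x,y,z=[W[...,i] for i in range(3)]
    q=(x>600)&(x<900)&(y>-420)&(y<-130)
    for a,b in [(10,25),(28,80),(80,130),(130,230)]:
        s=W[q&(z>a)&(z<b)&~((abs(x-655)<25)&(abs(y+211)<25))&~((abs(x-592)<25)&(abs(y+208)<25))]
        if len(s): print(n,a,b,len(s),'x',np.percentile(s[:,0],[1,50]).round(),'y',np.percentile(s[:,1],[1,50,99]).round())
    s=W[q&(z>28)&(z<230)&(x<740)&~((abs(x-655)<25)&(abs(y+211)<25))&(y>-280)&~((abs(x-592)<25)&(abs(y+208)<25))]; print(len(s),s[::max(1,len(s)//8)].round())
E
```

```text
scene 10 25 1373 x [603. 686.] y [-356. -234. -166.]
scene 28 80 7760 x [745. 832.] y [-403. -302. -229.]
scene 80 130 550 x [798. 862.] y [-329. -302. -296.]
scene 130 230 2966 x [783. 838.] y [-348. -308. -296.]
21 [[ 736. -268.   34.]
 [ 736. -265.   33.]
 [ 737. -260.   37.]
 [ 739. -273.   36.]
 [ 739. -270.   36.]
 [ 738. -267.   34.]
 [ 739. -263.   36.]
 [ 738. -261.   34.]
 [ 736. -259.   30.]
 [ 739. -259.   33.]
 [ 739. -257.   29.]]
side 10 25 1495 x [604. 685.] y [-371. -245. -170.]
side 28 80 8109 x [741. 808.] y [-382. -325. -236.]
side 80 130 858 x [785. 848.] y [-337. -321. -306.]
side 130 230 3368 x [780. 794.] y [-357. -329. -303.]
60 [[ 739. -258.   32.]
 [ 736. -262.   32.]
 [ 737. -266.   34.]
 [ 739. -265.   31.]
 [ 738. -270.   34.]
 [ 739. -271.   33.]
 [ 740. -273.   33.]
 [ 738. -272.   29.]
 [ 739. -276.   29.]]
```

Emit:
{"op": "send_rows", "data": {
  "targets": [
    {"dp": [-38, -2, 0], "spin": 0},
    {"dp": [-38, -2, 0], "spin": 0},
    {"dp": [0, 0, 40], "spin": 0},
    {"dp": [0, 0, 40], "spin": 0},
    {"dp": [0, 0, 40], "spin": 0},
    {"dp": [0, 0, 30], "spin": 0},
    {"dp": [0, 0, 25], "spin": 0},
    {"dp": [0, 0, 15], "spin": 0},
    {"dp": [0, 0, 10], "spin": 0},
    {"dp": [0, 0, 0], "spin": 0}
  ]
}}

```text
t: 4.5
tool_pos: [0.6558, -0.2104, 0.1031]
eef_rot: [-0.001, -0.0, 1.0, 0.0]
contact_force: [0.1, 0.2, 0.0]
opening: 0.993
grip_force: 0.0
```

Emit:
{"op": "send_rows", "data": {
  "targets": [
    {"dp": [0, 0, 0], "spin": 0},
    {"dp": [0, 0, 0], "spin": 0},
    {"dp": [0, 0, 0], "spin": 0},
    {"dp": [0, 0, 0], "spin": 0},
    {"dp": [0, 0, 0], "spin": 0},
    {"dp": [0, 0, 0], "spin": 0},
    {"dp": [0, 0, 0], "spin": 0},
    {"dp": [0, 0, 0], "spin": 0},
    {"dp": [0, 0, 0], "spin": 0},
    {"dp": [0, 0, 0], "spin": 0}
  ],
  "gripper": 20,
  "newtons": 50
}}

```text
t: 5.5
tool_pos: [0.6564, -0.2112, 0.105]
eef_rot: [0.001, 0.0, 1.0, -0.0]
contact_force: [-0.3, -0.0, 5.1]
opening: 0.362
grip_force: 49.6
```

Emit:
{"op": "send_rows", "data": {
  "targets": [
    {"dp": [0, 0, -20], "spin": 0},
    {"dp": [0, 0, -40], "spin": 0},
    {"dp": [0, 0, -40], "spin": 0},
    {"dp": [0, 0, 0], "spin": 0}
  ]
}}

```text
t: 5.9
tool_pos: [0.6579, -0.2117, 0.2103]
eef_rot: [0.004, 0.0, 1.0, -0.001]
contact_force: [0.4, -0.6, -1.4]
opening: 0.359
grip_force: 49.7
```

Emit:
{"op": "send_rows", "data": {
  "targets": [
    {"dp": [15, 27, 0], "spin": 0},
    {"dp": [24, 44, 0], "spin": 0},
    {"dp": [24, 44, 0], "spin": 0},
    {"dp": [24, 44, 0], "spin": 0},
    {"dp": [24, 44, 0], "spin": 0},
    {"dp": [24, 44, 0], "spin": 0},
    {"dp": [24, 44, 0], "spin": 0},
    {"dp": [24, 44, 0], "spin": 0},
    {"dp": [24, 44, 0], "spin": 0},
    {"dp": [15, 27, 0], "spin": 0}
  ]
}}

```text
t: 6.9
tool_pos: [0.4322, 0.1962, 0.2032]
eef_rot: [-0.001, -0.001, 1.0, 0.0]
contact_force: [0.1, -0.7, -0.8]
opening: 0.36
grip_force: 49.9
```

Emit:
{"op": "send_rows", "data": {
  "targets": [
    {"dp": [7, 21, 0], "spin": 0},
    {"dp": [0, 0, 0], "spin": 0},
    {"dp": [0, 0, 0], "spin": 0},
    {"dp": [0, 0, 0], "spin": 0}
  ]
}}

```text
t: 7.3
tool_pos: [0.4275, 0.2145, 0.2035]
eef_rot: [-0.0, 0.0, 1.0, -0.0]
contact_force: [0.2, -0.0, -1.0]
opening: 0.359
grip_force: 49.9
```

```bash
python3 - <<'E'
from h import *
s=r.read_state(); print(s['tool_pos'],s['qpos'])
for n in ['scene']:
    p,W=cloud(n); cv2.imwrite('pics/s1.png',p[:,:,::-1])
E
```

```text
[0.42753089 0.21450637 0.20346394] [ 4.65151669e-01  5.86771918e-02 -3.34719561e-01  1.17816481e+00
 -2.54503284e-04  4.65900572e-01]
```

View pics/s1.png

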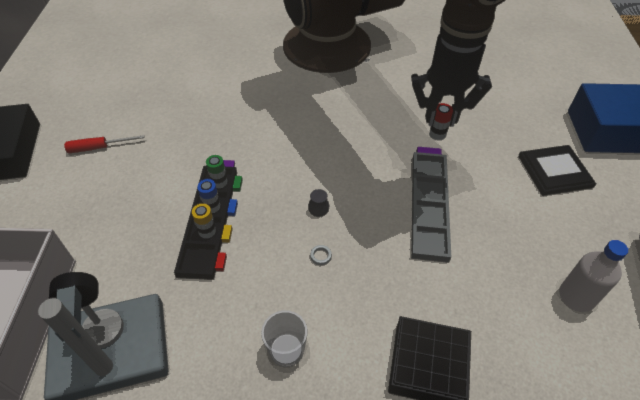

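Red is held upright above the first grey pocket, at about (440,118). I'll lower it now.

Emit:
{"op": "send_rows", "data": {
  "targets": [
    {"dp": [0, 1, 30], "spin": 0},
    {"dp": [0, 0, 30], "spin": 0},
    {"dp": [0, 0, 20], "spin": 0},
    {"dp": [0, 0, 10], "spin": 0},
    {"dp": [0, 0, 4], "spin": 0},
    {"dp": [0, 0, 2], "spin": 0},
    {"dp": [0, 0, 2], "spin": 0},
    {"dp": [0, 0, 0], "spin": 0},
    {"dp": [0, 0, 0], "spin": 0}
  ]
}}

```text
t: 8.25
tool_pos: [0.4278, 0.2163, 0.1066]
eef_rot: [0.001, -0.0, 1.0, 0.0]
contact_force: [0.2, -0.0, -1.0]
opening: 0.357
grip_force: 50.0
```

Emit:
{"op": "send_rows", "data": {
  "targets": [
    {"dp": [0, 0, 1], "spin": 0},
    {"dp": [0, 0, 1], "spin": 0},
    {"dp": [0, 0, 0], "spin": 0},
    {"dp": [0, 0, 0], "spin": 0}
  ]
}}

```text
t: 8.65
tool_pos: [0.4278, 0.2164, 0.105]
eef_rot: [0.001, -0.0, 1.0, 0.0]
contact_force: [-2.8, -1.0, 6.6]
opening: 0.361
grip_force: 51.0
```

Emit:
{"op": "send_rows", "data": {
  "targets": [
    {"dp": [0, 0, 0], "spin": 0},
    {"dp": [0, 0, 0], "spin": 0},
    {"dp": [0, 0, 0], "spin": 0},
    {"dp": [0, 0, 0], "spin": 0},
    {"dp": [0, 0, 0], "spin": 0},
    {"dp": [0, 0, 0], "spin": 0},
    {"dp": [0, 0, -20], "spin": 0},
    {"dp": [0, 0, -40], "spin": 0},
    {"dp": [0, 0, -40], "spin": 0},
    {"dp": [0, 0, 0], "spin": 0}
  ],
  "gripper": 85
}}

```text
t: 9.65
tool_pos: [0.4296, 0.2173, 0.2092]
eef_rot: [0.004, 0.0, 1.0, 0.002]
contact_force: [-0.1, 0.8, -0.6]
opening: 0.994
grip_force: 0.0
```

Emit:
{"op": "send_rows", "data": {
  "targets": [
    {"dp": [-10, -24, 0], "spin": 0},
    {"dp": [-17, -44, 0], "spin": 0},
    {"dp": [-17, -44, 0], "spin": 0},
    {"dp": [-17, -44, 0], "spin": 0},
    {"dp": [-17, -44, 0], "spin": 0},
    {"dp": [-17, -44, 0], "spin": 0},
    {"dp": [-17, -44, 0], "spin": 0},
    {"dp": [-17, -44, 0], "spin": 0},
    {"dp": [-17, -44, 0], "spin": 0},
    {"dp": [-18, -48, 0], "spin": 0}
  ]
}}

```text
t: 10.65
tool_pos: [0.5913, -0.2085, 0.2032]
eef_rot: [-0.0, -0.0, 1.0, 0.0]
contact_force: [1.3, 0.1, 0.9]
opening: 0.991
grip_force: 0.0
```

Emit:
{"op": "send_rows", "data": {
  "targets": [
    {"dp": [0, 0, 0], "spin": 0},
    {"dp": [0, 0, 0], "spin": 0},
    {"dp": [0, 0, 0], "spin": 0}
  ]
}}

```text
t: 10.95
tool_pos: [0.5906, -0.206, 0.2033]
eef_rot: [-0.001, -0.0, 1.0, 0.0]
contact_force: [1.1, 0.8, -0.5]
opening: 0.996
grip_force: 0.0
```

```bash
cat > chk.py <<'E'
from h import *
s=r.read_state(); print(s['t'],(s['tool_pos']*1000).round(1))
for n in ['scene','side']:
    p,W=cloud(n); m=masks(p); cv2.imwrite('pics/c_%s_%d.png'%(n,s['t']*10),p[:,:,::-1])
    for k in ['red','yellow','blue','green']:
        for sg in (-1,1):
            w=W[m[k]&(W[...,1]*sg>.1)&(W[...,2]>.058)&(W[...,2]<.075)&(W[...,0]<.72)&(abs(W[...,1])<.28)]*1000
            if len(w)>15: c=cv2.minEnclosingCircle(w[:,:2].astype(np.float32)); print(n,k,np.round(c[0]),round(c[1]),np.percentile(w[:,2],90).round())
E
python3 chk.py
```

```text
10.95 [ 590.6 -206.   203.3]
scene red [426. 215.] 17 69.0
scene yellow [ 591. -208.] 17 69.0
scene blue [ 535. -210.] 17 69.0
side red [427. 213.] 16 66.0
side yellow [ 590. -208.] 17 67.0
side blue [ 534. -211.] 16 67.0
side green [ 474. -204.] 15 67.0
```

Emit:
{"op": "send_rows", "data": {
  "targets": [
    {"dp": [-1, -2, 30], "spin": 0},
    {"dp": [0, 0, 30], "spin": 0},
    {"dp": [0, 0, 20], "spin": 0},
    {"dp": [0, 0, 12], "spin": 0},
    {"dp": [0, 0, 7], "spin": 0},
    {"dp": [0, 0, 0], "spin": 0},
    {"dp": [0, 0, 0], "spin": 0}
  ]
}}

```text
t: 11.75
tool_pos: [0.5925, -0.2086, 0.106]
eef_rot: [0.001, -0.0, 1.0, -0.0]
contact_force: [0.1, 0.5, 0.6]
opening: 0.994
grip_force: 0.0
```

Emit:
{"op": "send_rows", "data": {
  "targets": [
    {"dp": [0, 0, 0], "spin": 0},
    {"dp": [0, 0, 0], "spin": 0},
    {"dp": [0, 0, 0], "spin": 0},
    {"dp": [0, 0, 0], "spin": 0},
    {"dp": [0, 0, 0], "spin": 0},
    {"dp": [0, 0, 0], "spin": 0},
    {"dp": [0, 0, 0], "spin": 0},
    {"dp": [0, 0, 0], "spin": 0},
    {"dp": [0, 0, 0], "spin": 0},
    {"dp": [0, 0, 0], "spin": 0}
  ],
  "gripper": 20,
  "newtons": 50
}}

```text
t: 12.75
tool_pos: [0.5922, -0.2087, 0.1054]
eef_rot: [0.0, -0.0, 1.0, -0.0]
contact_force: [-0.1, 0.8, 4.9]
opening: 0.361
grip_force: 49.6
```

Emit:
{"op": "send_rows", "data": {
  "targets": [
    {"dp": [0, 0, -20], "spin": 0},
    {"dp": [0, 0, -40], "spin": 0},
    {"dp": [0, 0, -40], "spin": 0},
    {"dp": [0, 0, 0], "spin": 0}
  ]
}}

```text
t: 13.15
tool_pos: [0.5939, -0.2094, 0.2104]
eef_rot: [0.004, 0.0, 1.0, -0.001]
contact_force: [1.0, -0.4, -1.5]
opening: 0.365
grip_force: 49.8
```

Emit:
{"op": "send_rows", "data": {
  "targets": [
    {"dp": [6, 27, 0], "spin": 0},
    {"dp": [11, 44, 0], "spin": 0},
    {"dp": [11, 44, 0], "spin": 0},
    {"dp": [11, 44, 0], "spin": 0},
    {"dp": [11, 44, 0], "spin": 0},
    {"dp": [11, 44, 0], "spin": 0},
    {"dp": [11, 44, 0], "spin": 0},
    {"dp": [11, 44, 0], "spin": 0},
    {"dp": [11, 44, 0], "spin": 0},
    {"dp": [8, 25, 0], "spin": 0}
  ]
}}

```text
t: 14.15
tool_pos: [0.4886, 0.1979, 0.2035]
eef_rot: [-0.001, -0.001, 1.0, -0.0]
contact_force: [-1.0, 0.3, -1.7]
opening: 0.359
grip_force: 50.0
```

Emit:
{"op": "send_rows", "data": {
  "targets": [
    {"dp": [3, 15, 0], "spin": 0},
    {"dp": [0, 0, 0], "spin": 0},
    {"dp": [0, 0, 0], "spin": 0},
    {"dp": [0, 0, 0], "spin": 0}
  ]
}}

```text
t: 14.55
tool_pos: [0.4873, 0.2092, 0.2045]
eef_rot: [-0.0, 0.001, 1.0, -0.0]
contact_force: [0.1, 0.3, -1.6]
opening: 0.358
grip_force: 50.0
```

Emit:
{"op": "send_rows", "data": {
  "targets": [
    {"dp": [0, 1, 30], "spin": 0},
    {"dp": [0, 0, 30], "spin": 0},
    {"dp": [0, 0, 20], "spin": 0},
    {"dp": [0, 0, 10], "spin": 0},
    {"dp": [0, 0, 4], "spin": 0},
    {"dp": [0, 0, 2], "spin": 0},
    {"dp": [0, 0, 2], "spin": 0},
    {"dp": [0, 0, 1], "spin": 0},
    {"dp": [0, 0, 0], "spin": 0},
    {"dp": [0, 0, 0], "spin": 0}
  ]
}}

```text
t: 15.55
tool_pos: [0.4872, 0.2115, 0.1063]
eef_rot: [0.0, -0.0, 1.0, 0.0]
contact_force: [-0.6, 0.9, -2.1]
opening: 0.362
grip_force: 50.0
```

Emit:
{"op": "send_rows", "data": {
  "targets": [
    {"dp": [0, 0, 1], "spin": 0},
    {"dp": [0, 0, 0.5], "spin": 0},
    {"dp": [0, 0, 0], "spin": 0},
    {"dp": [0, 0, 0], "spin": 0}
  ]
}}

```text
t: 15.95
tool_pos: [0.4873, 0.2115, 0.1054]
eef_rot: [0.001, -0.0, 1.0, 0.0]
contact_force: [-1.4, -0.8, 5.0]
opening: 0.36
grip_force: 50.9
```

Emit:
{"op": "send_rows", "data": {
  "targets": [
    {"dp": [0, 0, 0], "spin": 0},
    {"dp": [0, 0, 0], "spin": 0},
    {"dp": [0, 0, 0], "spin": 0},
    {"dp": [0, 0, 0], "spin": 0},
    {"dp": [0, 0, 0], "spin": 0},
    {"dp": [0, 0, 0], "spin": 0},
    {"dp": [0, 0, -20], "spin": 0},
    {"dp": [0, 0, -40], "spin": 0},
    {"dp": [0, 0, -40], "spin": 0},
    {"dp": [0, 0, 0], "spin": 0}
  ],
  "gripper": 85
}}

```text
t: 16.95
tool_pos: [0.4892, 0.2123, 0.2101]
eef_rot: [0.004, 0.0, 1.0, 0.002]
contact_force: [0.6, 0.7, -0.7]
opening: 0.995
grip_force: 0.0
```

Emit:
{"op": "send_rows", "data": {
  "targets": [
    {"dp": [-3, -24, 0], "spin": 0},
    {"dp": [-5, -44, 0], "spin": 0},
    {"dp": [-5, -44, 0], "spin": 0},
    {"dp": [-5, -44, 0], "spin": 0},
    {"dp": [-5, -44, 0], "spin": 0},
    {"dp": [-5, -44, 0], "spin": 0},
    {"dp": [-5, -44, 0], "spin": 0},
    {"dp": [-5, -44, 0], "spin": 0},
    {"dp": [-5, -44, 0], "spin": 0},
    {"dp": [-4, -45, 0], "spin": 0}
  ]
}}

```text
t: 17.95
tool_pos: [0.5339, -0.2115, 0.2039]
eef_rot: [-0.0, -0.0, 1.0, 0.0]
contact_force: [-0.2, 1.0, 0.7]
opening: 0.995
grip_force: 0.0
```

Emit:
{"op": "send_rows", "data": {
  "targets": [
    {"dp": [0, 0, 0], "spin": 0},
    {"dp": [0, 0, 0], "spin": 0},
    {"dp": [0, 0, 0], "spin": 0}
  ]
}}

```text
t: 18.25
tool_pos: [0.5337, -0.209, 0.2039]
eef_rot: [-0.0, -0.0, 1.0, 0.0]
contact_force: [0.1, -0.6, 0.1]
opening: 1.001
grip_force: 0.0
```

```bash
python3 chk.py
```

```text
18.25 [ 533.7 -209.   203.9]
scene red [428. 215.] 17 70.0
scene yellow [487. 209.] 18 69.0
scene blue [ 535. -208.] 17 69.0
side red [428. 213.] 16 66.0
side yellow [487. 209.] 17 66.0
side blue [ 534. -210.] 16 66.0
side green [ 471. -207.] 13 66.0
```

Emit:
{"op": "send_rows", "data": {
  "targets": [
    {"dp": [-1, 0, 30], "spin": 0},
    {"dp": [0, 0, 30], "spin": 0},
    {"dp": [0, 0, 20], "spin": 0},
    {"dp": [0, 0, 12], "spin": 0},
    {"dp": [0, 0, 7], "spin": 0},
    {"dp": [0, 0, 0], "spin": 0},
    {"dp": [0, 0, 0], "spin": 0}
  ]
}}

```text
t: 19.05
tool_pos: [0.5356, -0.2096, 0.1064]
eef_rot: [0.001, -0.0, 1.0, -0.0]
contact_force: [-0.3, 0.6, 0.7]
opening: 0.998
grip_force: 0.0
```

Emit:
{"op": "send_rows", "data": {
  "targets": [
    {"dp": [0, 0, 0], "spin": 0},
    {"dp": [0, 0, 0], "spin": 0},
    {"dp": [0, 0, 0], "spin": 0},
    {"dp": [0, 0, 0], "spin": 0},
    {"dp": [0, 0, 0], "spin": 0},
    {"dp": [0, 0, 0], "spin": 0},
    {"dp": [0, 0, 0], "spin": 0},
    {"dp": [0, 0, 0], "spin": 0},
    {"dp": [0, 0, 0], "spin": 0},
    {"dp": [0, 0, 0], "spin": 0}
  ],
  "gripper": 20,
  "newtons": 50
}}

```text
t: 20.05
tool_pos: [0.5352, -0.2097, 0.1059]
eef_rot: [0.0, -0.0, 1.0, -0.0]
contact_force: [-0.2, 0.6, 6.1]
opening: 0.366
grip_force: 49.4
```

Emit:
{"op": "send_rows", "data": {
  "targets": [
    {"dp": [0, 0, -20], "spin": 0},
    {"dp": [0, 0, -40], "spin": 0},
    {"dp": [0, 0, -40], "spin": 0},
    {"dp": [0, 0, 0], "spin": 0}
  ]
}}

```text
t: 20.45
tool_pos: [0.537, -0.2105, 0.2106]
eef_rot: [0.004, 0.0, 1.0, -0.002]
contact_force: [1.1, 0.1, -1.5]
opening: 0.364
grip_force: 49.9
```

Emit:
{"op": "send_rows", "data": {
  "targets": [
    {"dp": [0, 27, 0], "spin": 0},
    {"dp": [-1, 44, 0], "spin": 0},
    {"dp": [-1, 44, 0], "spin": 0},
    {"dp": [-1, 44, 0], "spin": 0},
    {"dp": [-1, 44, 0], "spin": 0},
    {"dp": [-1, 44, 0], "spin": 0},
    {"dp": [-1, 44, 0], "spin": 0},
    {"dp": [-2, 44, 0], "spin": 0},
    {"dp": [-2, 44, 0], "spin": 0},
    {"dp": [-2, 25, 0], "spin": 0}
  ]
}}

```text
t: 21.45
tool_pos: [0.5463, 0.1972, 0.2037]
eef_rot: [-0.001, -0.001, 1.0, -0.0]
contact_force: [0.6, 0.1, -3.0]
opening: 0.362
grip_force: 50.0
```

Emit:
{"op": "send_rows", "data": {
  "targets": [
    {"dp": [0, 11, 0], "spin": 0},
    {"dp": [0, 0, 0], "spin": 0},
    {"dp": [0, 0, 0], "spin": 0},
    {"dp": [0, 0, 0], "spin": 0}
  ]
}}

```text
t: 21.85
tool_pos: [0.547, 0.204, 0.2052]
eef_rot: [-0.0, 0.001, 1.0, -0.0]
contact_force: [-0.4, -0.3, -1.6]
opening: 0.36
grip_force: 50.0
```

Emit:
{"op": "send_rows", "data": {
  "targets": [
    {"dp": [0, 0, 30], "spin": 0},
    {"dp": [0, 0, 30], "spin": 0},
    {"dp": [0, 0, 20], "spin": 0},
    {"dp": [0, 0, 10], "spin": 0},
    {"dp": [0, 0, 4], "spin": 0},
    {"dp": [0, 0, 2], "spin": 0},
    {"dp": [0, 0, 2], "spin": 0},
    {"dp": [0, 0, 1], "spin": 0},
    {"dp": [0, 0, 0], "spin": 0},
    {"dp": [0, 0, 0], "spin": 0}
  ]
}}

```text
t: 22.85
tool_pos: [0.5472, 0.2055, 0.1068]
eef_rot: [0.0, -0.0, 1.0, 0.0]
contact_force: [0.5, -0.2, -2.3]
opening: 0.358
grip_force: 50.0
```

Emit:
{"op": "send_rows", "data": {
  "targets": [
    {"dp": [0, 0, 1], "spin": 0},
    {"dp": [0, 0, 0.5], "spin": 0},
    {"dp": [0, 0, 0], "spin": 0},
    {"dp": [0, 0, 0], "spin": 0}
  ]
}}

```text
t: 23.25
tool_pos: [0.5473, 0.2055, 0.1059]
eef_rot: [0.001, -0.0, 1.0, 0.0]
contact_force: [-2.2, 0.1, 5.3]
opening: 0.362
grip_force: 50.9
```

Emit:
{"op": "send_rows", "data": {
  "targets": [
    {"dp": [0, 0, 0], "spin": 0},
    {"dp": [0, 0, 0], "spin": 0},
    {"dp": [0, 0, 0], "spin": 0},
    {"dp": [0, 0, 0], "spin": 0},
    {"dp": [0, 0, 0], "spin": 0},
    {"dp": [0, 0, 0], "spin": 0},
    {"dp": [0, 0, -20], "spin": 0},
    {"dp": [0, 0, -40], "spin": 0},
    {"dp": [0, 0, -40], "spin": 0},
    {"dp": [0, 0, 0], "spin": 0}
  ],
  "gripper": 85
}}

```text
t: 24.25
tool_pos: [0.5492, 0.2062, 0.211]
eef_rot: [0.004, -0.0, 1.0, 0.002]
contact_force: [0.7, 0.5, 0.8]
opening: 0.998
grip_force: 0.0
```

Emit:
{"op": "send_rows", "data": {
  "targets": [
    {"dp": [5, -24, 0], "spin": 0},
    {"dp": [8, -44, 0], "spin": 0},
    {"dp": [8, -44, 0], "spin": 0},
    {"dp": [8, -44, 0], "spin": 0},
    {"dp": [8, -44, 0], "spin": 0},
    {"dp": [8, -44, 0], "spin": 0},
    {"dp": [8, -44, 0], "spin": 0},
    {"dp": [8, -44, 0], "spin": 0},
    {"dp": [8, -44, 0], "spin": 0},
    {"dp": [4, -34, 0], "spin": 0}
  ]
}}

```text
t: 25.25
tool_pos: [0.473, -0.2068, 0.2045]
eef_rot: [-0.0, 0.001, 1.0, -0.0]
contact_force: [0.1, 0.4, 0.4]
opening: 0.994
grip_force: 0.0
```

Emit:
{"op": "send_rows", "data": {
  "targets": [
    {"dp": [0, 0, 0], "spin": 0},
    {"dp": [0, 0, 0], "spin": 0},
    {"dp": [0, 0, 0], "spin": 0}
  ]
}}

```text
t: 25.55
tool_pos: [0.4739, -0.204, 0.2045]
eef_rot: [-0.0, -0.0, 1.0, 0.0]
contact_force: [-0.5, 0.5, 0.3]
opening: 0.996
grip_force: 0.0
```

```bash
python3 chk.py
```

```text
25.55 [ 473.9 -204.   204.5]
scene red [427. 215.] 17 70.0
scene yellow [487. 210.] 18 69.0
scene blue [547. 203.] 18 70.0
scene green [ 473. -200.] 14 69.0
side red [426. 213.] 16 66.0
side blue [548. 200.] 15 66.0
```

Emit:
{"op": "send_rows", "data": {
  "targets": [
    {"dp": [0, 0, 30], "spin": 0},
    {"dp": [0, 0, 30], "spin": 0},
    {"dp": [0, 0, 20], "spin": 0},
    {"dp": [0, 0, 12], "spin": 0},
    {"dp": [0, 0, 7], "spin": 0},
    {"dp": [0, 0, 0], "spin": 0},
    {"dp": [0, 0, 0], "spin": 0}
  ]
}}

```text
t: 26.35
tool_pos: [0.4746, -0.2047, 0.1067]
eef_rot: [0.001, -0.0, 1.0, -0.0]
contact_force: [-0.2, 0.3, -0.7]
opening: 0.995
grip_force: 0.0
```

Emit:
{"op": "send_rows", "data": {
  "targets": [
    {"dp": [0, 0, 0], "spin": 0},
    {"dp": [0, 0, 0], "spin": 0},
    {"dp": [0, 0, 0], "spin": 0},
    {"dp": [0, 0, 0], "spin": 0},
    {"dp": [0, 0, 0], "spin": 0},
    {"dp": [0, 0, 0], "spin": 0},
    {"dp": [0, 0, 0], "spin": 0},
    {"dp": [0, 0, 0], "spin": 0},
    {"dp": [0, 0, 0], "spin": 0},
    {"dp": [0, 0, 0], "spin": 0}
  ],
  "gripper": 20,
  "newtons": 50
}}

```text
t: 27.35
tool_pos: [0.4742, -0.2047, 0.1064]
eef_rot: [0.0, -0.0, 1.0, -0.0]
contact_force: [-0.3, 0.4, 6.0]
opening: 0.355
grip_force: 49.4
```

Emit:
{"op": "send_rows", "data": {
  "targets": [
    {"dp": [0, 0, -20], "spin": 0},
    {"dp": [0, 0, -40], "spin": 0},
    {"dp": [0, 0, -40], "spin": 0},
    {"dp": [0, 0, 0], "spin": 0}
  ]
}}

```text
t: 27.75
tool_pos: [0.476, -0.2056, 0.2108]
eef_rot: [0.004, 0.0, 1.0, -0.002]
contact_force: [1.0, 0.3, -1.3]
opening: 0.36
grip_force: 49.9
```

Emit:
{"op": "send_rows", "data": {
  "targets": [
    {"dp": [-9, 27, 0], "spin": 0},
    {"dp": [-14, 43, 0], "spin": 0},
    {"dp": [-14, 43, 0], "spin": 0},
    {"dp": [-14, 43, 0], "spin": 0},
    {"dp": [-14, 43, 0], "spin": 0},
    {"dp": [-14, 43, 0], "spin": 0},
    {"dp": [-14, 43, 0], "spin": 0},
    {"dp": [-14, 43, 0], "spin": 0},
    {"dp": [-14, 43, 0], "spin": 0},
    {"dp": [-8, 23, 0], "spin": 0}
  ]
}}

```text
t: 28.75
tool_pos: [0.6032, 0.1926, 0.2039]
eef_rot: [-0.001, -0.001, 1.0, -0.0]
contact_force: [-0.4, -0.5, -1.4]
opening: 0.365
grip_force: 50.1
```

Emit:
{"op": "send_rows", "data": {
  "targets": [
    {"dp": [-3, 10, 0], "spin": 0},
    {"dp": [0, 0, 0], "spin": 0},
    {"dp": [0, 0, 0], "spin": 0},
    {"dp": [0, 0, 0], "spin": 0}
  ]
}}

```text
t: 29.15
tool_pos: [0.6057, 0.1979, 0.2058]
eef_rot: [-0.0, 0.001, 1.0, -0.0]
contact_force: [1.1, -1.2, -1.2]
opening: 0.364
grip_force: 50.1
```

Emit:
{"op": "send_rows", "data": {
  "targets": [
    {"dp": [0, 0, 30], "spin": 0},
    {"dp": [0, 0, 30], "spin": 0},
    {"dp": [0, 0, 20], "spin": 0},
    {"dp": [0, 0, 10], "spin": 0},
    {"dp": [0, 0, 4], "spin": 0},
    {"dp": [0, 0, 2], "spin": 0},
    {"dp": [0, 0, 2], "spin": 0},
    {"dp": [0, 0, 1], "spin": 0},
    {"dp": [0, 0, 0], "spin": 0},
    {"dp": [0, 0, 0], "spin": 0}
  ]
}}

```text
t: 30.15
tool_pos: [0.6062, 0.1995, 0.1074]
eef_rot: [0.0, -0.0, 1.0, 0.0]
contact_force: [-0.3, 0.1, -1.3]
opening: 0.357
grip_force: 50.1
```

Emit:
{"op": "send_rows", "data": {
  "targets": [
    {"dp": [0, 0, 1], "spin": 0},
    {"dp": [0, 0, 0.5], "spin": 0},
    {"dp": [0, 0, 0], "spin": 0},
    {"dp": [0, 0, 0], "spin": 0}
  ]
}}

```text
t: 30.55
tool_pos: [0.6063, 0.1995, 0.1064]
eef_rot: [0.001, -0.0, 1.0, 0.0]
contact_force: [-1.9, 0.3, 6.0]
opening: 0.362
grip_force: 50.9
```

Green is on the floor of its pocket. I'll release it, retreat and verify.

Emit:
{"op": "send_rows", "data": {
  "targets": [
    {"dp": [0, 0, 0], "spin": 0},
    {"dp": [0, 0, 0], "spin": 0},
    {"dp": [0, 0, 0], "spin": 0},
    {"dp": [0, 0, 0], "spin": 0},
    {"dp": [0, 0, 0], "spin": 0},
    {"dp": [0, 0, 0], "spin": 0},
    {"dp": [0, 0, -20], "spin": 0},
    {"dp": [0, 0, -40], "spin": 0},
    {"dp": [0, 0, -40], "spin": 0},
    {"dp": [0, 0, -40], "spin": 0}
  ],
  "gripper": 85
}}

```text
t: 31.55
tool_pos: [0.6057, 0.1993, 0.2468]
eef_rot: [-0.0, 0.0, 1.0, -0.0]
contact_force: [-0.2, 0.5, 0.1]
opening: 0.995
grip_force: 0.0
```

Emit:
{"op": "send_rows", "data": {
  "targets": [
    {"dp": [0, -45, -20], "spin": 0},
    {"dp": [0, -45, 0], "spin": 0},
    {"dp": [0, -45, 0], "spin": 0},
    {"dp": [0, -45, 0], "spin": 0},
    {"dp": [0, -20, 0], "spin": 0},
    {"dp": [0, 0, 0], "spin": 0},
    {"dp": [0, 0, 0], "spin": 0},
    {"dp": [0, 0, 0], "spin": 0}
  ]
}}

```text
t: 32.35
tool_pos: [0.606, 0.0003, 0.2654]
eef_rot: [-0.0, -0.001, 1.0, 0.0]
contact_force: [0.3, -0.5, 0.1]
opening: 0.994
grip_force: 0.0
```

```bash
python3 chk.py; cp pics/c_scene_323.png pics/fin.png 2>/dev/null || cp $(ls -t pics/c_scene* | head -1) pics/fin.png
```

```text
32.35 [6.060e+02 3.000e-01 2.654e+02]
scene red [427. 215.] 17 70.0
scene yellow [487. 210.] 17 70.0
scene blue [546. 205.] 17 69.0
scene green [605. 199.] 16 70.0
side red [430. 213.] 18 66.0
side yellow [486. 209.] 17 67.0
side blue [547. 202.] 16 66.0
side green [605. 195.] 15 67.0
```

View pics/fin.png

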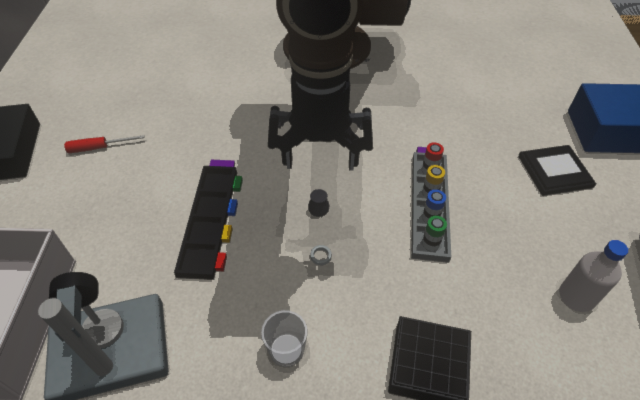

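All four barrels stand upright in the grey tray, ordered from its tab as red (435,150), yellow (436,175), blue (436,200) and green (436,227). The gripper is clear of everything.

```bash
python3 -c "
from station import r
print(r.job_done())"
```

```text
the job is handed in; nothing more can be done
None
```

The job is handed in at about 32 s of the 106 s allowed, with all four barrels standing upright in the grey tray in reverse order (red by the violet tab, then yellow, blue, green), each measured within about 5 mm of its pocket centre; the hand-in returned no verdict.

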